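# Set a controller's slotted mode switch with the flat screwdriver

### The arm

A 6-joint arm with a two-finger parallel gripper is mounted at the origin on the work surface. World frame = base frame: x ahead of the robot, y to its left, z up, the work surface at z = 0. Lengths are in m, angles in rad, forces in N, time in s.
With the tool pointing down it reaches from about 0.4 to 0.925 m from the base axis. Payload 12.5 kg.
Tool frame: the origin (TCP) lies midway between the tips of the shut fingers; the grasp point (between the pads) lies behind it (pinch_z is the z of the grasp point in the tool frame, in m); z points along the fingers, y is the line along which they close (so a half turn about z gives the same grasp; the last joint's range is limited). The gripper opens to 95 mm and grips with 3 to 60 N. Pads are 20 mm wide; open, the fingers measure 119 mm over their backs; the gripper's body (75 mm by 180 mm) begins 59 mm behind the grasp point.
Start: joints at [-1.363, 0.491, 1.559, -0, 1.092, -0.106], TCP at [0.193, -0.594, 0.215] pointing down, gripper open.
Joint ranges: [-3.1, 3.1], [-0.84, 2.19], [0.05, 2.79], [-1.13, 4.28], [0.06, 2.93], [-2.69, 2.69]. Speed limits (rad/s): [2.22, 2.22, 2.79, 3.14, 3.14, 3.14].

### API

Orientations are given as a rotation vector (axis times angle).
In Python, from rig import state, read_camera, sign_off, pinch_z gives the robot as it stands.
- The arm moves only by the tool move_arm, never from a script. Its argument "motion" is a list that holds one entry, the list of rows, each a list of 7 numbers: the closure in counts, from 0 (fully open) to 255 (shut), then the shift along the tool's x, y, z in mm, then the turn, a rotation vector about the tool's x, y, z in rad. A call has 1 to 8 rows; each row shifts and turns the commanded pose from where the row before left it, along the tool's axes as they then stand; what a row does not reach is not made up. A row lasts 1/8 s, in which the tool goes at most 62.5 mm and 10.7 degrees, less where a joint would pass 70% of its speed; a pose out of reach is approached as far as the arm can. A call with a gripper value outside its range is refused whole. The fingers move at their own pace and stop on an object; "grip_force" is the grip in N (left out, the last holds). Time passes only in rows, so rows that do not move let the fingers close. It gives the time, the measured TCP pose, the force, the opening and the grip force at its end, in the units of the state.
- state(): the state, without advancing time (a new reading comes with each control period).
- read_camera(name): name is "scene" or "side" or "wrist"; returns a dict with "img" (384x512x3 uint8, blue, green, red), "fx", "fy", "cx", "cy" (pixels), "k1" (the pictures are not rectified: a ray, as slopes to the right and down, at radius r is drawn at 1 + k1 r^2 times it, then the intrinsics apply), "R" (3x3) and "t" (3): a world point X has camera coordinates R X + t; the wrist camera has in their place "tool_from_camera" (4x4, takes a point from camera to tool coordinates, whose origin is the TCP and whose axes are the flange's). Camera axes: x right, y down, z forward; pixel columns grow to the right and rows downward; lengths in m; the calibration is good to about 2 mm. A picture is of the moment at which its call begins: read the wrist's pose just before it. There is no depth.
- sign_off(): hands the job in; it is judged then, once.
The state is a dict: "time": time; "qpos": joint angles; "joint_vel": joint speeds; "joint_efforts": joint torques, N m; "eef_pos": TCP position; "tcp_rot": TCP orientation; "wrist_force": force on the tool from outside, world axes, zero at the start; "ft_torque": the same for the moment, N m; "width": opening from 0.0 (shut) to 1.0 (fully open); "grip_force": force on a finger pad.
Only numpy, scipy, OpenCV 4.12 (cv2) and the standard library are available. Lean on these libraries where they do the work, as an engineer would, in place of code of your own. Each camera call takes 0.05 s, during which the arm holds its last target. There are 200 camera calls.

### The job

Take the flat-bladed screwdriver out of the rack, put its blade in the slot of the round switch on the controller's sloping panel and turn the switch a quarter turn clockwise, fully round to its stop. Then hang the screwdriver back upright in the rack hole it came from and let go. Do not touch the controller with the gripper, and leave the other tool, the multimeter and the jar where they are.

Things in the scene. Friction and masses are not known exactly. Their poses are not given: they have to be found in the camera images.
- driver: Flat screwdriver, 179 mm long, 0.12-0.19 kg, black flat-sided handle, steel shaft. Starts hanging upright in one of the two rack holes. Origin: on its axis at the underside of the 40 mm diameter, 6 mm thick collar, which rests on the rack's plate. z: from blade to handle (up at the start); y: along the blade's width; x: through its thickness. Shaft 10 mm diameter.
- driver_grip (a point): Where to hold the screwdriver: on its axis, 55 mm above its origin; axes as the screwdriver's. The handle runs from 6 to 84 mm above the origin, 34 mm wide along y and 22 mm thick along x; grip it across the two flat sides, which face +x and -x.
- driver_tip (a point): Middle of the blade's end, on the screwdriver's axis 95 mm below its origin; axes as the screwdriver's. The blade is the last 25 mm, 18 mm wide (y) and 3.5 mm thick (x).
- rack: Fixed aluminium rack: level plate 80 mm (x) by 200 mm (y), 8 mm thick, top 125 mm above the bench, on two 6 mm end walls and a 90 by 200 mm foot. Two 25 mm through holes with 2 mm chamfer at x = 0, y = +48 and -48 mm: one holds the screwdriver, the other the nut driver (either way round). Origin: centre of its underside on the bench, z up.
- unit: Fixed wedge-shaped aluminium controller, 160 mm deep (x), 180 mm wide (y), plus an 18 mm flange, 3 mm thick, on each side. Its top panel slopes 32 degrees, 50 mm high at the front (-x), 150 mm at the rear. Origin: centre of its underside, z up. The switch's axis meets the panel at x = -15, y = 0, z = 91 mm, square to it: it leans 32 degrees from vertical toward -x.
- slot (a point): Centre of the slot's floor, on the switch's axis 5 mm off the panel; turns with the switch. z: out of the panel along the axis; x: along the slot (white pointer at the +x end; up the slope at joint 0); y: across it. The switch is a steel disc 60 mm in diameter, 15 mm high. The slot runs right across it, 6 mm wide, 10 mm deep, its edges bevelled 2.5 mm to 11 mm at the mouth.
- selector (a joint): Angle of the switch, rad: 0 with the slot up and down the slope, pi/2 (its stop) with the slot level across the panel; grows clockwise as seen facing the panel. Starts between 0 and 0.25, stays where it is left, needs about 0.06 N m to turn. The blade has about 0.14 rad of play each way in the slot.
- nutdriver: Bystander: nut driver, 179 mm long, with a round black handle (30 mm diameter), the same 40 mm collar and a round 18 mm socket instead of a blade, hanging in the other rack hole. Origin at the underside of its collar, z up.
- meter: Bystander: multimeter lying on its back on the bench, 85 by 170 mm, 48 mm high. Origin: centre of its underside.
- jar: Bystander: closed flux jar, 60 mm diameter, 75 mm high, standing on the bench. Origin: centre of its underside.
Mind the look-alikes: they are no part of the job. What is shaped like the driver but purple or white is not meant.

How it is judged:
By the outcome, as a careful person would: the job done as asked, in the order asked, and still so for the second after the job is handed in, with the robot touching nothing.
It also fails if it takes over 64 s, if anything falls off the work surface, if the arm or the gripper's body presses on something with over 40 N, if the wrist force passes 120 N, or if a joint passes its speed limit or range.

## Working session

There is one attempt and no reset: what is moved stays moved. The work goes in short steps, Python scripts to look and compute and a tool call to move; the robot and the scene stay as the last step left them, time stands still between calls to the robot, and variables do not carry over. Pictures are saved under pics/ and viewed, at most 12 in all, crops included, and the job is handed in when it is done.

Besides the shell and the picture viewer there is one more tool, called after "Request:" as name(argument=value, ...), one argument or row to a line, values as JSON. move_arm: Moves the arm, as the interface text tells. Its arguments: {"type":"object","properties":{"motion":{"type":"array","items":{"type":"array","items":{"type":"array","items":{"type":"number"}}}},"grip_force":{"type":"number"}},"required":["motion"]}

```bash
ls; mkdir -p pics
python3 - <<'E'
from rig import state, read_camera, pinch_z
import cv2,numpy as np,pickle
print(pinch_z,state())
d={}
for n in("scene","side"):
    c=read_camera(n);d[n]=c
    print({k:v for k,v in c.items() if k!='img'})
pickle.dump(d,open('cams0.pkl','wb'))
for n in d: cv2.imwrite(f'pics/{n}0.png',cv2.resize(d[n]['img'],(800,600),interpolation=cv2.INTER_CUBIC))
E
```

```text
pics
-0.0188 {'time': 0.0, 'qpos': array([-1.36257839e+00,  4.91558682e-01,  1.55948708e+00, -4.42156450e-05,
        1.09168651e+00, -1.05614193e-01]), 'joint_vel': array([-0.00070318,  0.00028417,  0.00104319,  0.00031216, -0.00064291,
        0.00029634]), 'joint_efforts': array([ 7.67478869e-04, -6.12658453e+01, -2.58187544e+01,  6.92743971e-02,
        4.81568731e-02, -9.43090026e-05]), 'eef_pos': array([ 0.19289003, -0.59421645,  0.21404933]), 'tcp_rot': array([-3.10186762e+00, -4.90799920e-01,  1.53274806e-04]), 'wrist_force': array([-0.71784267,  0.08241979, -0.59309698]), 'ft_torque': array([-0.01904321, -0.05450753, -0.02968389]), 'grip_force': 0.0, 'width': 1.0004227055317232}
{'fx': 466.4674982946412, 'fy': 466.4674982946412, 'cx': 258.00709039369974, 'cy': 191.78546296810535, 'k1': 7.6028395047319386e-06, 'R': array([[ 0.28468668,  0.95854202, -0.01227562],
       [ 0.62966167, -0.19663437, -0.75157242],
       [-0.72282755,  0.20623317, -0.65953636]]), 't': array([-0.14729786, -0.21090659,  1.82308164])}
{'fx': 418.6697035598636, 'fy': 418.6697035598636, 'cx': 254.95929549331902, 'cy': 193.37545927854316, 'k1': -0.13971429602588564, 'R': array([[-0.96897022, -0.24662506, -0.01651635],
       [-0.16023643,  0.6776229 , -0.71774054],
       [ 0.18820466, -0.69282269, -0.69611473]]), 't': array([0.4684671 , 0.1788176 , 1.28696924])}
```

View pics/scene0.png

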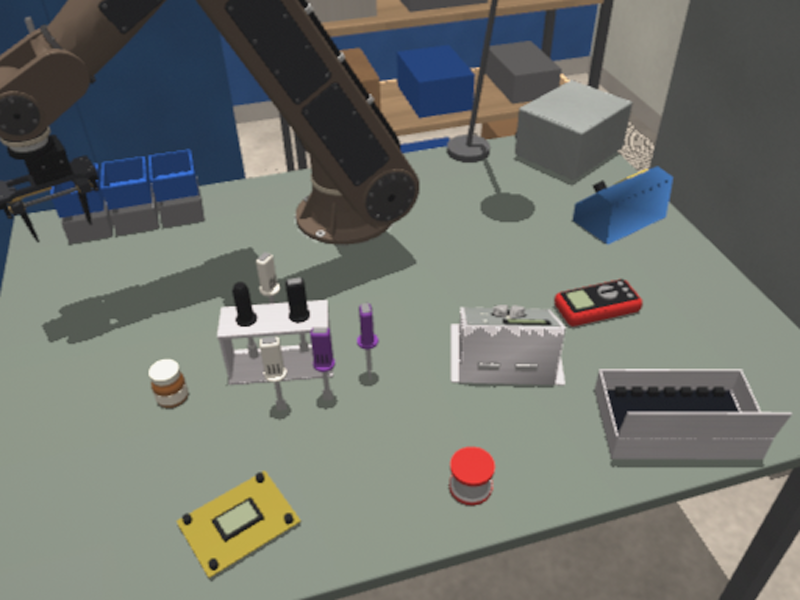

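View pics/side0.png

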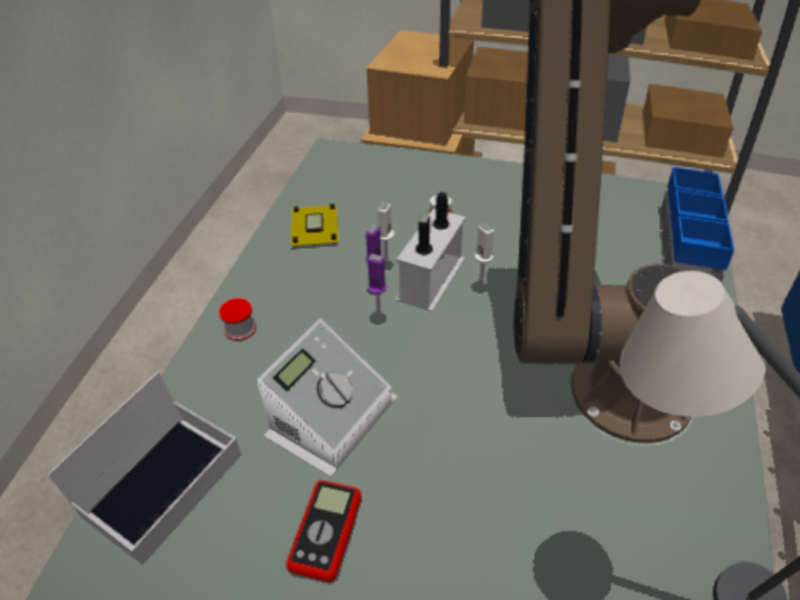

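Scene view (800x600 px): the rack is at about (275,340). The black-handled candidates are at (243,303) with a rounded top and (297,299) with a flat-sided, square top. Purple at (321,348) and (366,325) and white at (265,270) and (272,355) are look-alikes. The flat-sided black one at (297,299) fits. In the side view it is one of (424,235) and (441,210), and the controller's switch is at (335,389). I'll confirm with an enlarged crop.

```bash
cat > h.py <<'E'
import numpy as np,cv2,pickle
from scipy.spatial.transform import Rotation as Ro
def ray(c,uv):
    d=np.array([(uv[0]-c['cx'])/c['fx'],(uv[1]-c['cy'])/c['fy']]);s=d.copy()
    for _ in range(20): s=d/(1+c['k1']*(s@s))
    R,t=c['R'],c['t']; o=-R.T@t; v=R.T@np.array([s[0],s[1],1]); return o,v/np.linalg.norm(v)
def onz(c,uv,z):
    o,v=ray(c,uv); return o+v*(z-o[2])/v[2]
def proj(c,X):
    p=c['R']@np.asarray(X)+c['t']; s=p[:2]/p[2]; s=s*(1+c['k1']*(s@s)); return np.array([c['fx']*s[0]+c['cx'],c['fy']*s[1]+c['cy']])
def tri(c1,u1,c2,u2):
    o1,v1=ray(c1,u1);o2,v2=ray(c2,u2)
    s=np.linalg.lstsq(np.c_[v1,-v2],o2-o1,rcond=None)[0]
    a,b=o1+v1*s[0],o2+v2*s[1]; return (a+b)/2,np.linalg.norm(a-b)
E
python3 - <<'E'
from h import *
d=pickle.load(open('cams0.pkl','rb'))
a=d['scene']['img'][160:250,130:250]; b=d['side']['img'][110:200,220:340]; u=d['side']['img'][195:305,155:265]
u2=d['scene']['img'][180:260,280:370]
r=lambda i:cv2.resize(i,(400,300),interpolation=cv2.INTER_CUBIC)
cv2.imwrite('pics/crop.png',np.vstack([np.hstack([r(a),r(b)]),np.hstack([r(u),r(u2)])]))
E
```

```text
(no output)
```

View pics/crop.png

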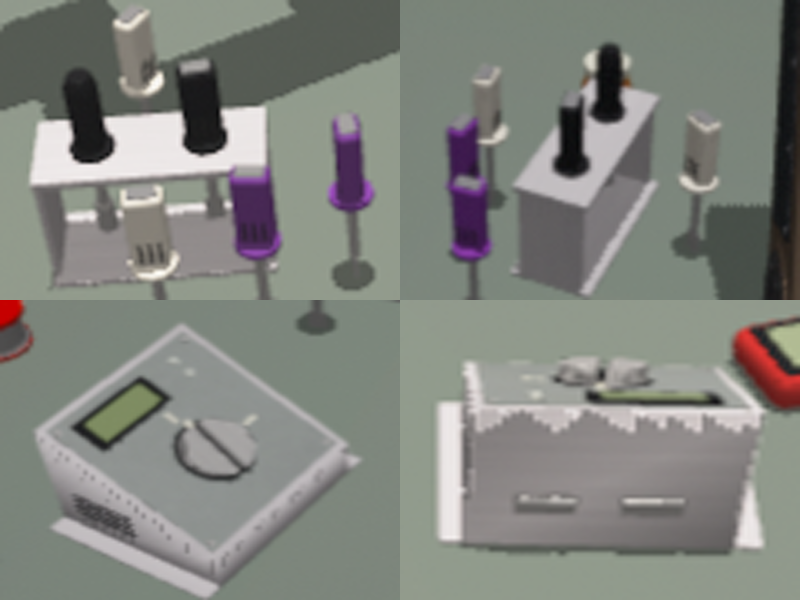

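The crop confirms it. The driver is the black tool with the flat rectangular top, at scene crop (197,105), and the round-topped one is the nut driver. The purple and white ones stand outside the rack. The switch slot in the side view runs at about (195,425)-(240,470) in the crop, close to the up-slope direction.

Run:
```python
from h import *
np.set_printoptions(precision=4,suppress=True)
d=pickle.load(open('cams0.pkl','rb'));A,B=d['scene'],d['side']
a=lambda x,y:(130+x/3.333,160+y/3.333); b=lambda x,y:(220+(x-400)/3.333,110+y/3.333)
u=lambda x,y:(155+x/3.636,195+(y-300)/2.727); u2=lambda x,y:(280+(x-400)/4.444,180+(y-300)/3.75)
print('drv top',tri(A,a(195,65),B,b(572,98)))
print('nut top',tri(A,a(78,74),B,b(608,50)))
print('rack A',*[onz(A,a(*p),.125) for p in((35,183),(265,167),(267,108),(40,122))])
print('rack B',*[onz(B,b(*p),.125) for p in((515,187),(582,207),(660,95))])
print('unit rear',onz(B,u(180,330),.15),onz(B,u(37,430),.15),'A',onz(A,u2(463,405),.15),onz(A,u2(762,403),.15))
print('unit front',onz(B,u(215,550),.05),onz(B,u(345,445),.05))
print('switch',onz(B,u(215,445),.104))
for n,p in(('w1',((137,22),(486,75))),('p1',((255,180),(463,125))),('w2',((142,195),(703,120))),('p2',((346,125),(470,185))),('p1b',((255,180),(470,185))),('p2b',((346,125),(463,125))),('w1b',((137,22),(703,120))),('w2b',((142,195),(486,75)))):
  print(n,tri(A,a(*p[0]),B,b(*p[1])))
print('jar',onz(A,(165*.64,368*.64),.075),'spool',onz(A,(472*.64,465*.64),.07))
print('meter',onz(A,(598*.64,300*.64),.048))
```

```text
drv top (array([ 0.4723, -0.1873,  0.2106]), np.float64(0.0018379957434383404))
nut top (array([ 0.4542, -0.2817,  0.2081]), np.float64(0.0021991943838141747))
rack A [ 0.4834 -0.3357  0.125 ] [ 0.5222 -0.1445  0.125 ] [ 0.4475 -0.1267  0.125 ] [ 0.4058 -0.3234  0.125 ]
rack B [ 0.5193 -0.143   0.125 ] [ 0.4475 -0.1287  0.125 ] [ 0.4046 -0.3277  0.125 ]
unit rear [0.6105 0.0943 0.15  ] [0.6699 0.2521 0.15  ] A [0.6105 0.0794 0.15  ] [0.664  0.2586 0.15  ]
unit front [0.5243 0.2936 0.05  ] [0.4628 0.1391 0.05  ]
switch [0.5486 0.2041 0.104 ]
w1 (array([ 0.5311, -0.2015,  0.264 ]), np.float64(0.09238459418043067))
p1 (array([ 0.5805, -0.1645,  0.1727]), np.float64(0.008287757429476683))
w2 (array([ 0.3916, -0.2811,  0.072 ]), np.float64(0.12519854810365885))
p2 (array([ 0.546 , -0.077 ,  0.1764]), np.float64(0.0014189198366788699))
p1b (array([ 0.5567, -0.1482,  0.1298]), np.float64(0.029322998094706232))
p2b (array([ 0.5691, -0.0945,  0.2158]), np.float64(0.035767588093546375))
w1b (array([ 0.3482, -0.2244,  0.1748]), np.float64(0.007773801763960967))
w2b (array([ 0.5778, -0.2524,  0.1756]), np.float64(0.0009296144944876697))
jar [ 0.4844 -0.4433  0.075 ] spool [0.8457 0.0187 0.07  ]
meter [0.5235 0.4169 0.048 ]
```

```bash
cat >> h.py <<'E'
np.set_printoptions(precision=4,suppress=True)
def Rz(yaw): # tool pointing down, tool x at yaw
    c,s=np.cos(yaw),np.sin(yaw); return np.array([[c,s,0],[s,-c,0],[0,0,-1]])
def rows(p,R,p2,R2,g=0,vmax=.058,wmax=.178,n=None):
    """print rows p,R -> p2,R2 (TCP poses); returns count"""
    p,p2=np.array(p,float),np.array(p2,float); w=(Ro.from_matrix(R).inv()*Ro.from_matrix(R2)).as_rotvec()
    n=n or int(np.ceil(max(np.linalg.norm(p2-p)/vmax,np.linalg.norm(w)/wmax)))
    for i in range(n):
        Ri=R@Ro.from_rotvec(w*i/n).as_matrix(); s=Ri.T@(p2-p)/n*1000
        print([g]+[round(float(v),1) for v in s]+[round(float(v),3) for v in w/n])
    return n
E
python3 - <<'E'
from h import *
from rig import state
s=state();p=s['eef_pos'];R=Ro.from_rotvec(s['tcp_rot']).as_matrix();print(R)
rows(p,R,[.38,-.38,.42],Rz(1.0));print()
rows([.38,-.38,.42],Rz(1.0),[.51,-.05,.42],Rz(1.37));print()
rows([.51,-.05,.42],Rz(1.37),[.47,.20,.40],Rz(1.37))
E
```

```text
[[ 0.9512  0.3086 -0.0002]
 [ 0.3086 -0.9512  0.0009]
 [ 0.0001 -0.0009 -1.    ]]
[0, 34.9, -20.9, -29.4, -0.0, -0.0, -0.098]
[0, 36.7, -17.4, -29.4, -0.0, -0.0, -0.098]
[0, 38.3, -13.7, -29.4, -0.0, -0.0, -0.098]
[0, 39.4, -9.9, -29.4, -0.0, -0.0, -0.098]
[0, 40.2, -6.0, -29.4, -0.0, -0.0, -0.098]
[0, 40.6, -2.0, -29.4, -0.0, -0.0, -0.098]
[0, 40.6, 2.0, -29.4, -0.0, -0.0, -0.098]

[0, 49.7, -9.8, 0.0, 0.0, 0.0, -0.053]
[0, 50.2, -7.2, 0.0, 0.0, 0.0, -0.053]
[0, 50.5, -4.5, 0.0, 0.0, 0.0, -0.053]
[0, 50.6, -1.9, 0.0, 0.0, 0.0, -0.053]
[0, 50.7, 0.8, 0.0, 0.0, 0.0, -0.053]
[0, 50.5, 3.5, 0.0, 0.0, 0.0, -0.053]
[0, 50.3, 6.1, 0.0, 0.0, 0.0, -0.053]

[0, 47.4, -17.8, 4.0, 0.0, 0.0, 0.0]
[0, 47.4, -17.8, 4.0, 0.0, 0.0, 0.0]
[0, 47.4, -17.8, 4.0, 0.0, 0.0, 0.0]
[0, 47.4, -17.8, 4.0, 0.0, 0.0, 0.0]
[0, 47.4, -17.8, 4.0, 0.0, 0.0, 0.0]
```

Request:
move_arm(
  motion=[
    [[0,35,-21,-29,0,0,-0.1],[0,37,-17,-29,0,0,-0.1],[0,38,-14,-29,0,0,-0.1],[0,39,-10,-30,0,0,-0.1],[0,40,-6,-30,0,0,-0.1],[0,41,-2,-29,0,0,-0.1],[0,41,2,-29,0,0,-0.1]],
  ],
)

```text
time: 0.98
eef_pos: [0.3794, -0.3774, 0.4204]
tcp_rot: [-2.744, -1.529, 0.0]
wrist_force: [-0.0, -0.0, 0.3]
width: 1.0
grip_force: 0.0
```

Request:
move_arm(
  motion=[
    [[0,50,-10,0,0,0,-0.05],[0,50,-7,0,0,0,-0.05],[0,50,-5,0,0,0,-0.05],[0,51,-2,0,0,0,-0.05],[0,51,1,0,0,0,-0.05],[0,50,4,0,0,0,-0.05],[0,50,6,0,0,0,-0.05]],
  ],
)

```text
time: 1.85
eef_pos: [0.5073, -0.0467, 0.4195]
tcp_rot: [-2.437, -1.982, 0.0]
wrist_force: [1.0, 0.3, 0.5]
width: 0.999
grip_force: 0.0
```

Request:
move_arm(
  motion=[
    [[0,47,-18,4,0,0,0],[0,47,-18,4,0,0,0],[0,47,-18,4,0,0,0],[0,47,-18,4,0,0,0],[0,47,-18,4,0,0,0],[0,0,0,0,0,0,0],[0,0,0,0,0,0,0]],
  ],
)

```text
time: 2.72
eef_pos: [0.4672, 0.1999, 0.3994]
tcp_rot: [2.438, 1.981, -0.001]
wrist_force: [-0.5, 0.1, -0.6]
width: 1.0
grip_force: 0.0
```

```bash
cat >> h.py <<'E'
def grab(name,f):
    from rig import state,read_camera
    s=state();c=read_camera(name);T=c.get('tool_from_camera')
    if T is not None:
        R=Ro.from_rotvec(s['tcp_rot']).as_matrix();T=np.array(T)
        Rw=R@T[:3,:3];o=R@T[:3,3]+s['eef_pos']; c['R']=Rw.T;c['t']=-Rw.T@o
    c['state']=s;pickle.dump(c,open(f+'.pkl','wb'));return c
E
python3 - <<'E'
from h import *
c=grab('wrist','wu');print(c['state']['time'],c['state']['eef_pos'],c['state']['tcp_rot'],c['state']['qpos'],c['tool_from_camera'],c['fx'],c['k1'])
print('switch px',proj(c,[.5486,.2041,.104]))
cv2.imwrite('pics/wu.png',cv2.resize(c['img'],(800,600),interpolation=cv2.INTER_CUBIC))
E
```

```text
2.725 [0.4672 0.1999 0.3994] [ 2.4384  1.9807 -0.0009] [ 0.2744  0.1778  1.5403 -0.0004  1.424   0.4809] [[ 0.0014 -0.9561 -0.2931  0.0829]
 [ 1.      0.0014  0.0004  0.0006]
 [ 0.0001 -0.2931  0.9561 -0.1694]
 [ 0.      0.      0.      1.    ]] 281.4444223215219 -0.060030249665038615
switch px [305.9781 141.5858]
```

View pics/wu.png

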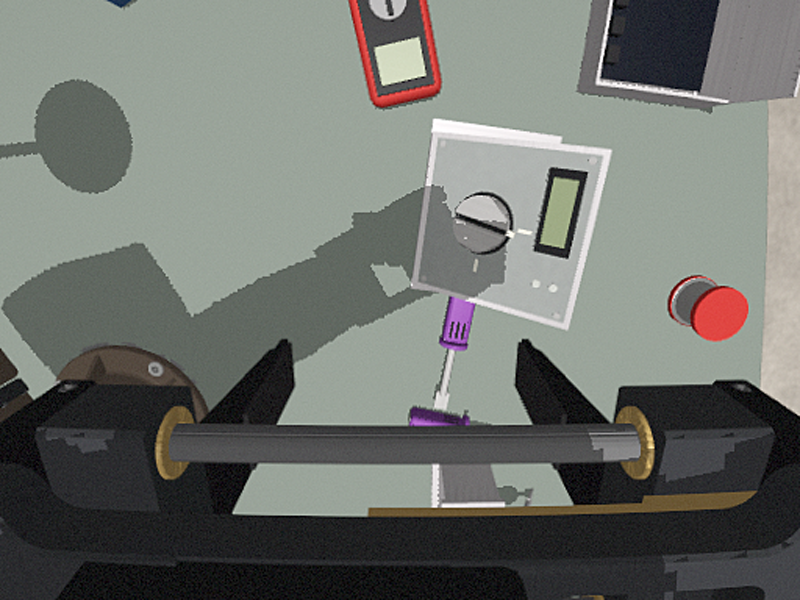

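The wrist view shows the controller with its rear edge on the right at (610,150)-(567,328). The switch is at (483,222), its slot runs (455,212)-(512,236) with the white pointer at the right end, and the level tick is at (475,265). I'll enlarge it to measure precisely.

Run:
```python
from h import *
c=pickle.load(open('wu.pkl','rb'))
cv2.imwrite('pics/wuc.png',cv2.resize(c['img'][75:215,258:398],(600,600),interpolation=cv2.INTER_CUBIC))
```

```text
(no output)
```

View pics/wuc.png

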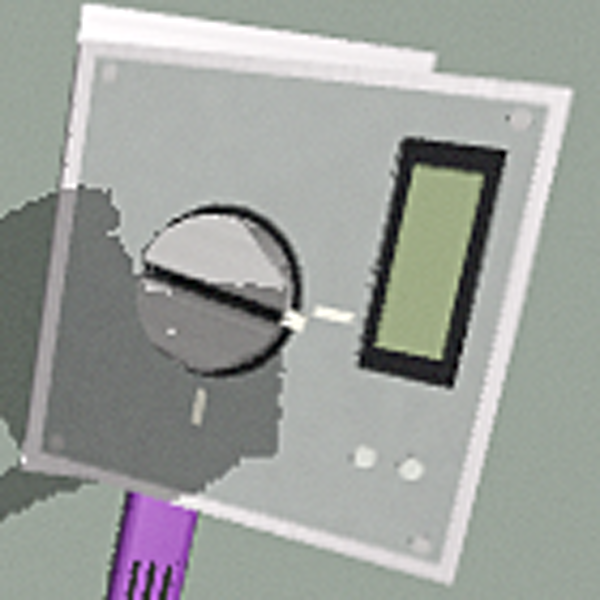

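```bash
cat >> h.py <<'E'
def unitR(yaw): return Ro.from_euler('z',yaw).as_matrix()
PN=np.array([-np.sin(np.radians(32)),0,np.cos(np.radians(32))]) # panel normal in unit
PX=np.array([np.cos(np.radians(32)),0,np.sin(np.radians(32))])
E
python3 - <<'E'
from h import *
from scipy.optimize import least_squares
c=pickle.load(open('wu.pkl','rb'));d=pickle.load(open('cams0.pkl','rb'));B=d['side']
k=140/600; w=lambda x,y:(258+x*k-.38,75+y*k-.38)
u=lambda x,y:(155+x/3.636,195+(y-300)/2.727)
C=[(.08,-.09,.15),(.08,.09,.15),(-.08,-.09,.05),(-.08,.09,.05)]
W=[(450,581),(571,90),(24,464),(80,42)]; S=[(180,330),(37,430),(345,445),(215,550)]
for nm,cam,pts,f in(('wrist',c,W,w),('side',B,S,u)):
    fn=lambda q:np.concatenate([proj(cam,unitR(q[2])@X+[q[0],q[1],0])-f(*p) for X,p in zip(C,pts)])
    r=least_squares(fn,[.56,.19,-.34]);print(nm,r.x,r.fun)
    if nm=='wrist': q=r.x
    print([np.linalg.norm(onz(cam,f(*pts[i]),C[i][2])-onz(cam,f(*pts[j]),C[j][2])) for i,j in((0,1),(2,3))])
R=unitR(q[2]);n=R@PN;px=R@PX;py=np.cross(n,px);P0=R@[-.015,0,.091]+[q[0],q[1],0]
def pl(cam,uv,h):
    o,v=ray(cam,uv);e=P0+n*h-o;return o+v*(e@n)/(v@n)
print('P0',P0)
L=lambda X:np.array([(X-P0)@px,(X-P0)@py])*1000
for nm,pt,h in(('slotA',(145,268),.015),('slotB',(283,317),.015),('ptr',(292,320),.015),('tick0',(333,315),0),('tick90',(199,407),0),('dL',(137,290),.015),('dR',(292,318),.015),('dT',(215,208),.015),('dB',(212,375),.015)):
    print(nm,L(pl(c,w(*pt),h)))
for nm,pt in(('slotA',(197,425)),('slotB',(240,470)),('t0',(172,421)),('t90',(250,420))): print(nm,L(pl(B,u(*pt),.015 if 's' in nm else 0)))
E
```

```text
wrist [ 0.5683  0.1939 -0.3261] [ 0.2882  0.9879 -0.4587 -0.3343  0.1982 -0.3306  0.0658 -0.3002]
[np.float64(0.17803304836608963), np.float64(0.18019021609581784)]
side [ 0.5673  0.1932 -0.3271] [ 0.157  -3.0399 -0.8064  0.0148  0.5081 -1.4004  0.1521  3.4198]
[np.float64(0.1686151828885349), np.float64(0.16628218691855617)]
P0 [0.5541 0.1987 0.091 ]
slotA [-26.0573   6.1337]
slotB [32.9321 -2.1899]
ptr [36.5566 -2.6261]
tick0 [47.1953  0.2741]
tick90 [  0.2724 -46.5445]
dL [-28.0575  -2.9628]
dR [36.4147 -1.8986]
dT [-1.0417 33.1732]
dB [  9.1149 -29.5928]
slotA [25.3254 -2.4896]
slotB [-30.6804   9.526 ]
t0 [42.061   1.4525]
t90 [ -2.7642 -47.6004]
```

Run:
```python
from h import *
print(rows([.4672,.1999,.3994],Rz(1.365),[.461,-.245,.36],Rz(1.37)))
```

```text
[0, -54.6, 10.6, 4.9, 0.0, 0.0, -0.001]
[0, -54.6, 10.6, 4.9, 0.0, 0.0, -0.001]
[0, -54.6, 10.5, 4.9, 0.0, 0.0, -0.001]
[0, -54.6, 10.5, 4.9, 0.0, 0.0, -0.001]
[0, -54.6, 10.5, 4.9, 0.0, 0.0, -0.001]
[0, -54.6, 10.4, 4.9, 0.0, 0.0, -0.001]
[0, -54.6, 10.4, 4.9, 0.0, 0.0, -0.001]
[0, -54.6, 10.4, 4.9, 0.0, 0.0, -0.001]
8
```

Request:
move_arm(
  motion=[
    [[0,-54.5,10.5,5,0,0,0],[0,-54.5,10.5,5,0,0,0],[0,-54.5,10.5,5,0,0,0],[0,-54.5,10.5,5,0,0,0],[0,-54.5,10.5,5,0,0,0],[0,-54.5,10.5,5,0,0,0],[0,-54.5,10.5,5,0,0,0],[0,-54.5,10.5,5,0,0,0]],
  ],
)

```text
time: 3.78
eef_pos: [0.4587, -0.2469, 0.3597]
tcp_rot: [2.441, 1.977, 0.0]
wrist_force: [1.8, 0.5, 1.0]
width: 1.001
grip_force: 0.0
```

Request:
move_arm(
  motion=[
    [[0,0,0,0,0,0,0],[0,0,0,0,0,0,0]],
  ],
)

```text
time: 4.03
eef_pos: [0.4592, -0.2444, 0.3596]
tcp_rot: [-2.441, -1.977, 0.0]
wrist_force: [-0.2, 0.5, 0.6]
width: 0.999
grip_force: 0.0
```

Run:
```python
from h import *
c=grab('wrist','wr');print(c['state']['time'],c['state']['eef_pos'],c['state']['tcp_rot'],c['state']['qpos'])
p=proj(c,[.473,-.187,.17]);print('drv px',p)
x,y=int(p[0])-90,int(p[1])-75;x=max(x,0);y=max(y,0);print(x,y)
cv2.imwrite('pics/wrc.png',cv2.resize(c['img'][y:y+150,x:x+200],(800,600),interpolation=cv2.INTER_CUBIC))
```

```text
4.025 [ 0.4592 -0.2444  0.3596] [-2.4409 -1.9774  0.    ] [-0.6162  0.2174  1.5898  0.      1.3345 -0.4072]
drv px [259.3649 122.2103]
169 47
```

View pics/wrc.png

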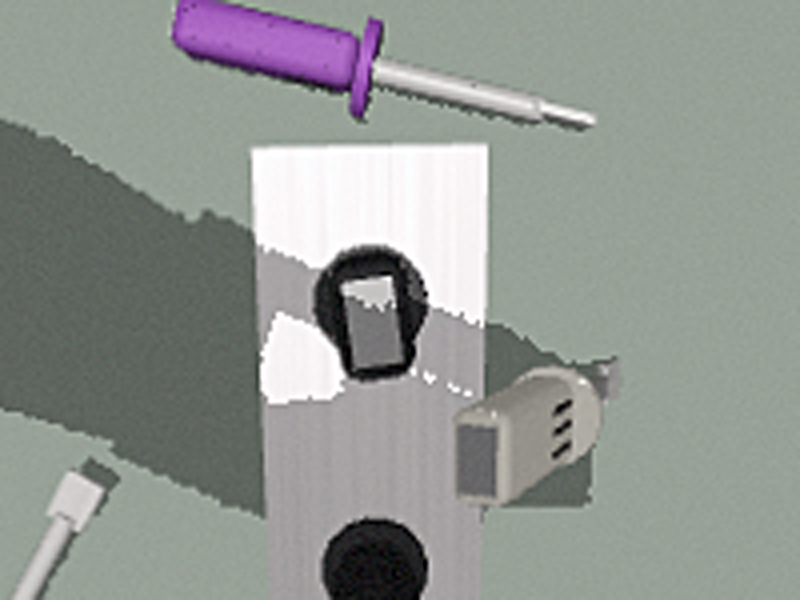

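The crop shows the driver top at (372,322) and its collar circle at about (370,302). The nut driver is at (375,570). The purple and white look-alikes appear in odd orientations, so I'll check whether they have moved.

Run:
```python
from h import *
c=pickle.load(open('wr.pkl','rb'))
f=lambda x,y:(169+x/4-.375,47+y/4-.375); g=lambda p:((p[0]-169)*4,(p[1]-47)*4)
for n,X in(('p1',[.5805,-.1645,.1727]),('p2',[.546,-.077,.1764]),('w1',[.3482,-.2244,.1748]),('w2',[.5778,-.2524,.1756])):
    print(n,g(proj(c,X)),g(proj(c,[X[0],X[1],0.02])))
print('corners',onz(c,f(250,148),.125),onz(c,f(488,143),.125))
print('right edge',onz(c,f(484,520),.125),'left',onz(c,f(267,598),.125))
print('collar',onz(c,f(371,300),.131),'top',onz(c,f(372,322),.209),'top long edge',onz(c,f(343,283),.209),onz(c,f(351,370),.209),onz(c,f(394,277),.209),onz(c,f(403,362),.209))
print('nut',onz(c,f(376,570),.131))
s=grab('scene','s1');e=grab('side','e1')
r=lambda i:cv2.resize(i,(400,300),interpolation=cv2.INTER_CUBIC)
cv2.imwrite('pics/s1.png',np.hstack([r(s['img'][140:260,110:270]),r(e['img'][100:220,190:350])]))
```

```text
p1 (np.float64(695.0792696790347), np.float64(154.00622435217508)) (np.float64(593.7454858524702), np.float64(174.04253334637218))
p2 (np.float64(535.1928753665657), np.float64(-138.78737546226841)) (np.float64(478.5290402654516), np.float64(-23.753416398609033))
w1 (np.float64(9.61714164652858), np.float64(498.96387358290997)) (np.float64(109.96078669483563), np.float64(418.62795672440234))
w2 (np.float64(724.2998302109406), np.float64(438.97159142933947)) (np.float64(617.3677558833165), np.float64(374.91081211695075))
corners [ 0.4456 -0.1315  0.125 ] [ 0.525  -0.1465  0.125 ]
right edge [ 0.5002 -0.2765  0.125 ] left [ 0.4144 -0.2897  0.125 ]
collar [ 0.4755 -0.1893  0.131 ] top [ 0.4748 -0.1903  0.209 ] top long edge [ 0.4691 -0.1782  0.209 ] [ 0.4663 -0.2021  0.209 ] [ 0.4833 -0.1795  0.209 ] [ 0.4811 -0.2029  0.209 ]
nut [ 0.4574 -0.2855  0.131 ]
```

View pics/s1.png

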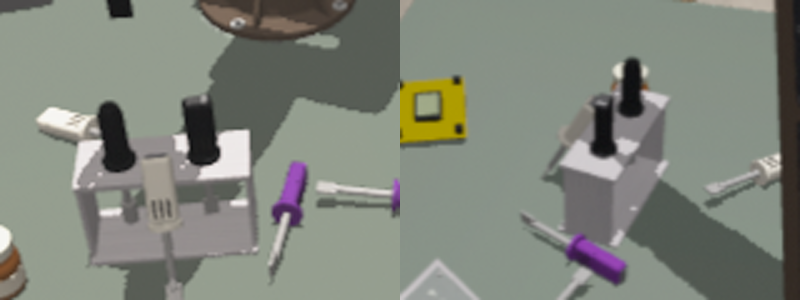

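Some look-alikes, which had been balanced on their tips, have fallen over: purple ones on the bench at (290,195) and (360,192), and a white one leaning on the rack's front at (160,195). The driver and nut driver are untouched, and the grasp area is clear. Rack edges, collar and handle top all agree on the hole at (0.4755, -0.190), with the driver's yaw about -0.105.

Run:
```python
from h import *
s=Ro.from_rotvec([-2.4409,-1.9774,0]).as_matrix();y=np.arctan2(s[1,0],s[0,0]);print(y)
rows([.4592,-.2444,.3596],Rz(y),[.4755,-.190,.27],Rz(1.466),n=3)
rows([.4755,-.190,.27],Rz(1.466),[.4755,-.190,.1612],Rz(1.466),n=3)
```

```text
1.3617517162076285
[0, 18.9, 1.6, 29.9, 0.0, 0.0, -0.035]
[0, 18.8, 2.2, 29.9, 0.0, 0.0, -0.035]
[0, 18.7, 2.9, 29.9, 0.0, 0.0, -0.035]
[0, 0.0, 0.0, 36.3, 0.0, 0.0, 0.0]
[0, 0.0, 0.0, 36.3, 0.0, 0.0, 0.0]
[0, 0.0, 0.0, 36.3, 0.0, 0.0, 0.0]
```

Request:
move_arm(
  motion=[
    [[0,18.9,1.6,30,0,0,-0.035],[0,18.8,2.2,30,0,0,-0.035],[0,18.7,2.9,29.6,0,0,-0.035],[0,0,0,0,0,0,0],[0,0,0,0,0,0,0]],
  ],
)

```text
time: 4.8
eef_pos: [0.4765, -0.1895, 0.2713]
tcp_rot: [2.33, 2.104, 0.001]
wrist_force: [0.2, -0.1, 0.5]
width: 1.002
grip_force: 0.0
```

Request:
move_arm(
  motion=[
    [[0,0,0,36,0,0,0],[0,0,0,36,0,0,0],[0,0,0,37,0,0,0],[0,0,0,0,0,0,0]],
  ],
)

```text
time: 5.3
eef_pos: [0.4756, -0.1897, 0.1605]
tcp_rot: [-2.331, -2.103, 0.001]
wrist_force: [-0.6, 0.8, 0.1]
width: 1.001
grip_force: 0.0
```

Request:
move_arm(
  motion=[
    [[255,0,0,0,0,0,0],[255,0,0,0,0,0,0],[255,0,0,0,0,0,0],[255,0,0,0,0,0,0],[255,0,0,0,0,0,0],[255,0,0,0,0,0,0]],
  ],
  grip_force=45,
)

```text
time: 6.05
eef_pos: [0.4761, -0.1894, 0.161]
tcp_rot: [2.332, 2.105, -0.0]
wrist_force: [-0.7, -0.5, 0.2]
width: 0.426
grip_force: 0.0
```

```bash
python3 -c "
from rig import state;print(state())"
```

```text
{'time': 6.05, 'qpos': array([-5.07559991e-01,  3.99958275e-01,  1.89399018e+00, -1.17641641e-04,
        8.47656766e-01, -4.05520532e-01]), 'joint_vel': array([ 3.33600762e-05,  1.73237558e-03, -1.13623484e-03, -1.51830820e-03,
       -1.81164603e-03, -3.45541529e-04]), 'joint_efforts': array([ 3.46729867e-03, -5.02553523e+01, -2.09410518e+01,  4.59811615e-02,
        6.81097107e-02,  9.97253642e-05]), 'eef_pos': array([ 0.47606384, -0.1893887 ,  0.16102931]), 'tcp_rot': array([ 2.33174480e+00,  2.10534234e+00, -1.37496097e-04]), 'wrist_force': array([-0.66857466, -0.51138517,  0.20021562]), 'ft_torque': array([-0.07614597, -0.10470178, -0.03248746]), 'grip_force': 0.0, 'width': 0.425906921699051}
```

Request:
move_arm(
  motion=[
    [[255,0,0,0,0,0,0],[255,0,0,0,0,0,0],[255,0,0,0,0,0,0],[255,0,0,0,0,0,0]],
  ],
)

```text
time: 6.55
eef_pos: [0.476, -0.1893, 0.1609]
tcp_rot: [-2.332, -2.105, 0.0]
wrist_force: [-0.9, -0.1, -1.8]
width: 0.226
grip_force: 45.0
```

```bash
python3 -c "
from rig import state;s=state();print(s['wrist_force'],s['ft_torque'],s['width'],s['grip_force'],s['eef_pos'],s['tcp_rot'])"
```

```text
[-0.94835108 -0.14693832 -1.75850471] [ 0.00935655 -0.14087249  0.00548206] 0.22561840883982276 44.999542236328125 [ 0.4760383  -0.18934326  0.16092066] [-2.33165821e+00 -2.10528314e+00  1.68458539e-04]
```

```bash
cat >> h.py <<'E'
UQ=[.5683,.1939,-.3261]; UR=unitR(UQ[2]); n_=UR@PN; px_=UR@PX; py_=np.cross(n_,px_); P0_=UR@[-.015,0,.091]+[UQ[0],UQ[1],0]
LT=.1309
def drvR(th):
    tx=-(np.cos(th)*px_-np.sin(th)*py_); tz=-n_; return np.c_[tx,np.cross(tz,tx),tz]
def drvpose(h,th): return P0_+n_*(h+LT), drvR(th)
def now():
    from rig import state
    s=state(); return s['eef_pos'],Ro.from_rotvec(s['tcp_rot']).as_matrix()
E
python3 - <<'E'
from h import *
p,R=now()
rows(p,R,[p[0],p[1],.345],Rz(1.466),g=255,n=4)
B=drvpose(.12,.15);print(B)
print(rows([p[0],p[1],.345],Rz(1.466),*B,g=255,n=12))
w=(Ro.from_matrix(Rz(1.466)).inv()*Ro.from_matrix(B[1])).as_rotvec();print(w)
for i in range(13):
    Ri=Rz(1.466)@Ro.from_rotvec(w*i/12).as_matrix();q=np.array([p[0],p[1],.345]);q=q+(B[0]-q)*i/12;print(q,q+Ri[:,2]*LT)
E
```

```text
[255, 0.0, -0.0, -46.0, -0.0, -0.0, 0.001]
[255, 0.0, -0.0, -46.0, -0.0, -0.0, 0.001]
[255, 0.0, -0.0, -46.0, -0.0, -0.0, 0.001]
[255, 0.0, -0.0, -46.0, -0.0, -0.0, 0.001]
(array([0.4281, 0.2413, 0.3038]), array([[-0.7465,  0.4368,  0.502 ],
       [ 0.4102,  0.8961, -0.1698],
       [-0.524 ,  0.0792, -0.848 ]]))
[255, 35.3, -7.7, 3.4, -0.034, -0.036, -0.097]
[255, 36.0, -4.3, 1.9, -0.034, -0.036, -0.097]
[255, 36.3, -0.9, 0.5, -0.034, -0.036, -0.097]
[255, 36.2, 2.7, -0.7, -0.034, -0.036, -0.097]
[255, 35.7, 6.2, -1.9, -0.034, -0.036, -0.097]
[255, 34.8, 9.7, -2.9, -0.034, -0.036, -0.097]
[255, 33.6, 13.1, -3.7, -0.034, -0.036, -0.097]
[255, 32.0, 16.5, -4.4, -0.034, -0.036, -0.097]
[255, 30.1, 19.7, -4.9, -0.034, -0.036, -0.097]
[255, 27.8, 22.6, -5.3, -0.034, -0.036, -0.097]
[255, 25.3, 25.4, -5.4, -0.034, -0.036, -0.097]
[255, 22.5, 27.9, -5.4, -0.034, -0.036, -0.097]
12
[-0.4039 -0.4337 -1.1666]
[ 0.476  -0.1893  0.345 ] [ 0.476  -0.1893  0.2141]
[ 0.472  -0.1535  0.3416] [ 0.4762 -0.1584  0.2108]
[ 0.4681 -0.1176  0.3381] [ 0.4768 -0.1271  0.2079]
[ 0.4641 -0.0817  0.3347] [ 0.4778 -0.0952  0.2052]
[ 0.4601 -0.0458  0.3313] [ 0.4791 -0.0628  0.2029]
[ 0.4561 -0.0099  0.3278] [ 0.4807 -0.0299  0.2008]
[0.4521 0.026  0.3244] [0.4825 0.0037 0.199 ]
[0.4481 0.0619 0.321 ] [0.4845 0.0379 0.1975]
[0.4441 0.0978 0.3175] [0.4865 0.0728 0.1962]
[0.4401 0.1336 0.3141] [0.4885 0.1084 0.1951]
[0.4361 0.1695 0.3106] [0.4905 0.1446 0.1942]
[0.4321 0.2054 0.3072] [0.4923 0.1815 0.1934]
[0.4281 0.2413 0.3038] [0.4939 0.2191 0.1928]
```

Request:
move_arm(
  motion=[
    [[255,0,0,-30,0,0,0],[255,0,0,-46,0,0,0],[255,0,0,-46,0,0,0],[255,0,0,-46,0,0,0],[255,0,0,-16,0,0,0]],
  ],
)

```text
time: 7.18
eef_pos: [0.4764, -0.1895, 0.3477]
tcp_rot: [2.329, 2.103, 0.002]
wrist_force: [0.5, 0.7, -3.0]
width: 0.226
grip_force: 45.0
```

Request:
move_arm(
  motion=[
    [[255,35.3,-7.7,3.4,-0.034,-0.036,-0.097],[255,36.0,-4.3,1.9,-0.034,-0.036,-0.097],[255,36.3,-0.9,0.5,-0.034,-0.036,-0.097],[255,36.2,2.7,-0.7,-0.034,-0.036,-0.097],[255,35.7,6.2,-1.9,-0.034,-0.036,-0.097],[255,34.8,9.7,-2.9,-0.034,-0.036,-0.097]],
  ],
)

```text
time: 7.92
eef_pos: [0.4513, 0.0272, 0.3245]
tcp_rot: [1.468, 2.44, -0.033]
wrist_force: [0.9, 1.5, -1.0]
width: 0.231
grip_force: 45.0
```

Request:
move_arm(
  motion=[
    [[255,33.6,13.1,-3.7,-0.034,-0.036,-0.097],[255,32.0,16.5,-4.4,-0.034,-0.036,-0.097],[255,30.1,19.7,-4.9,-0.034,-0.036,-0.097],[255,27.8,22.6,-5.3,-0.034,-0.036,-0.097],[255,25.3,25.4,-5.4,-0.034,-0.036,-0.097],[255,22.5,27.9,-5.4,-0.034,-0.036,-0.097],[255,0,0,0,0,0,0],[255,0,0,0,0,0,0]],
  ],
)

```text
time: 8.93
eef_pos: [0.4274, 0.2411, 0.3042]
tcp_rot: [0.609, 2.51, -0.059]
wrist_force: [0.1, 0.3, -1.6]
width: 0.229
grip_force: 45.0
```

Run:
```python
from h import *
c=grab('wrist','w3');s=c['state'];print(s['qpos'],s['width'],s['wrist_force'],s['ft_torque'])
p,R=now();print(p,R);print('tip',proj(c,p+R[:,2]*LT),'switch',proj(c,P0_+n_*.015))
rows(p,R,*drvpose(.03,.15),g=255)
i=c['img'].copy()
cv2.imwrite('pics/w3.png',cv2.resize(i,(800,600),interpolation=cv2.INTER_CUBIC))
e=grab('side','e3');t=proj(e,p+R[:,2]*LT);print('side tip',t)
```

```text
[ 0.6159  0.1184  1.9818 -0.641   0.7949 -0.0778] 0.22924086810732855 [ 0.1389  0.313  -1.6013] [ 0.1976  0.2807 -0.0642]
[0.4276 0.2407 0.3044] [[-0.7452  0.4364  0.5043]
 [ 0.412   0.8959 -0.1664]
 [-0.5244  0.0837 -0.8474]]
tip [258.2576 180.7606] switch [258.0869 161.2816]
[255, 0.1, 0.2, 45.3, 0.002, 0.0, -0.001]
[255, 0.1, 0.3, 45.3, 0.002, 0.0, -0.001]
side tip [229.3623 235.1143]
```

View pics/w3.png

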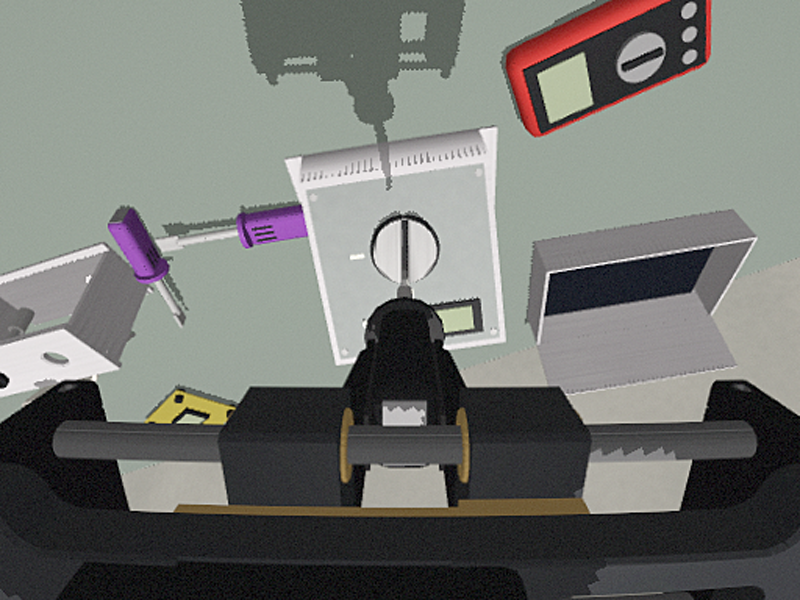

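The slot at (404,215)-(404,285) lines up with the shaft and blade at (404,290), and the fallen purple look-alike at (270,225) is clear of the switch. Next I insert the blade.

Request:
move_arm(
  motion=[
    [[255,0,0,45,0.002,0,0],[255,0,0.5,45,0.002,0,0],[255,0,0,0,0,0,0],[255,0,0,0,0,0,0]],
  ],
)

```text
time: 9.52
eef_pos: [0.4733, 0.2263, 0.2291]
tcp_rot: [0.612, 2.509, -0.064]
wrist_force: [-0.3, 0.5, -1.4]
width: 0.23
grip_force: 45.0
```

Run:
```python
from h import *
p,R=now();tip=p+R[:,2]*LT-P0_;print('tip along px,py,n mm',1000*tip@np.c_[px_,py_,n_]);rows(p,R,*drvpose(.007,.15),g=255,n=3)
```

```text
tip along px,py,n mm [ 0.9527  0.334  31.4721]
[255, 0.2, -0.1, 8.2, 0.0, 0.001, -0.001]
[255, 0.2, -0.1, 8.2, 0.0, 0.001, -0.001]
[255, 0.2, -0.1, 8.2, 0.0, 0.001, -0.001]
```

Request:
move_arm(
  motion=[
    [[255,0.2,0,8,0,0,0],[255,0.2,0,8,0,0,0],[255,0,0,4,0,0,0],[255,0,0,3,0,0,0],[255,0,0,0,0,0,0]],
  ],
)

```text
time: 10.15
eef_pos: [0.4844, 0.2229, 0.2082]
tcp_rot: [0.61, 2.511, -0.064]
wrist_force: [-0.6, -0.4, -1.5]
width: 0.231
grip_force: 45.0
```

```bash
cat > st.py <<'E'
from h import *
from rig import state
s=state();p,R=now();tip=p+R[:,2]*LT-P0_;print('tip px,py,n mm',1000*tip@np.c_[px_,py_,n_])
print('th',np.arctan2(R[:,0]@py_,-R[:,0]@px_),'F tool',R.T@s['wrist_force'],'M tool',R.T@s['ft_torque'],'q',s['qpos'],s['time'],s['width'])
E
python3 st.py
```

```text
tip px,py,n mm [-0.3554  0.6842  7.5846]
th 0.15088697361591857 F tool [ 1.0671 -0.7445  1.0618] M tool [-0.0207  0.363   0.0322] q [ 0.5081  0.2976  2.0508 -0.8377  0.557   0.0875] 10.15 0.23052267240897842
```

Request:
move_arm(
  motion=[
    [[255,0,0,1,0,0,0.1],[255,0,0,0.5,0,0,0.16],[255,0,0,0,0,0,0.16],[255,0,0,0,0,0,0.16],[255,0,0,0,0,0,0.16],[255,0,0,0,0,0,0.16],[255,0,0,0,0,0,0.16],[255,0,0,0,0,0,0.16]],
  ],
)

```text
time: 11.15
eef_pos: [0.4852, 0.2229, 0.2074]
tcp_rot: [1.979, 1.735, 0.38]
wrist_force: [-1.6, 0.6, 0.1]
width: 0.232
grip_force: 45.0
```

```bash
python3 st.py
```

```text
tip px,py,n mm [-0.0281  0.9611  6.5201]
th 1.3760560750851984 F tool [ 0.3757 -1.3451 -0.9906] M tool [ 0.2837  0.1368 -0.0307] q [ 0.5071  0.2994  2.0511 -0.8414  0.5543  1.3158] 11.15 0.2316218081606659
```

Request:
move_arm(
  motion=[
    [[255,0,0,0,0,0,0.12],[255,0,0,0,0,0,0.12],[255,0,0,0,0,0,0.08],[255,0,0,0,0,0,0]],
  ],
)

```text
time: 11.65
eef_pos: [0.4853, 0.2229, 0.2074]
tcp_rot: [2.255, 1.422, 0.484]
wrist_force: [-0.3, 0.5, 0.8]
width: 0.229
grip_force: 45.0
```

```bash
python3 st.py
```

```text
tip px,py,n mm [0.0527 0.9823 6.5043]
th 1.6903232786813656 F tool [ 0.3821  0.0101 -0.9543] M tool [ 0.2581 -0.0158 -0.076 ] q [ 0.507   0.2995  2.051  -0.8415  0.5542  1.63  ] 11.65 0.22879160618812985
```

Request:
move_arm(
  motion=[
    [[255,0,0,0,0,0,0.03],[255,0,0,0,0,0,0.03],[255,0,0,0,0,0,0]],
  ],
)

```text
time: 12.02
eef_pos: [0.4853, 0.2228, 0.2073]
tcp_rot: [2.304, 1.357, 0.504]
wrist_force: [-0.3, 0.4, 2.4]
width: 0.231
grip_force: 45.0
```

```bash
python3 st.py
```

```text
tip px,py,n mm [-0.0214  0.9298  6.3719]
th 1.751209909736826 F tool [ 0.4513  0.835  -2.2245] M tool [ 0.0718  0.1364 -0.0712] q [ 0.5069  0.2997  2.0511 -0.8415  0.5541  1.691 ] 12.025 0.230925902854557
```

Request:
move_arm(
  motion=[
    [[255,0,0,0,0,0,0.03],[255,0,0,0,0,0,0.03],[255,0,0,0,0,0,0]],
  ],
)

```text
time: 12.4
eef_pos: [0.4853, 0.2228, 0.2073]
tcp_rot: [2.351, 1.291, 0.522]
wrist_force: [-1.7, 0.4, 4.2]
width: 0.23
grip_force: 45.0
```

```bash
python3 st.py
```

```text
tip px,py,n mm [-0.0328  0.8928  6.3389]
th 1.8113573148701603 F tool [ 0.0586  0.7585 -4.4897] M tool [-0.1045  0.1557 -0.2057] q [ 0.5068  0.2997  2.0511 -0.8416  0.5541  1.7512] 12.4 0.22965511390909985
```

Request:
move_arm(
  motion=[
    [[255,0,0,0,0,0,0.03],[255,0,0,0,0,0,0.02],[255,0,0,0,0,0,0]],
  ],
)

```text
time: 12.78
eef_pos: [0.4853, 0.2228, 0.2073]
tcp_rot: [2.389, 1.234, 0.538]
wrist_force: [-1.9, 0.8, 4.9]
width: 0.229
grip_force: 45.0
```

```bash
python3 st.py
```

```text
tip px,py,n mm [-0.0587  0.9001  6.3455]
th 1.8617008080605495 F tool [ 0.3721  0.8336 -5.2742] M tool [-0.1818  0.1974 -0.4141] q [ 0.5069  0.2997  2.0512 -0.8417  0.5541  1.8017] 12.775 0.22932024481402985
```

Request:
move_arm(
  motion=[
    [[255,0,0,0,0,0,-0.1],[255,0,0,0,0,0,-0.1],[255,0,0,0,0,0,0]],
  ],
)

```text
time: 13.15
eef_pos: [0.485, 0.2225, 0.2067]
tcp_rot: [2.233, 1.452, 0.473]
wrist_force: [1.1, -0.1, -1.2]
width: 0.231
grip_force: 45.0
```

```bash
python3 st.py
```

```text
tip px,py,n mm [-0.6204  0.4224  5.9267]
th 1.6625884229176555 F tool [0.3059 0.1919 1.6103] M tool [0.0422 0.0177 0.019 ] q [ 0.5066  0.3004  2.0517 -0.8411  0.5542  1.6023] 13.15 0.23111685119722608
```

Request:
move_arm(
  motion=[
    [[255,0,0,-6,0,0,0],[255,0,0,-12,0,0,0],[255,0,0,-40,0,0,0],[255,0,0,-45,0,0,0],[255,0,0,-25,0,0,0],[255,0,0,0,0,0,0],[255,0,0,0,0,0,0]],
  ],
)

```text
time: 14.02
eef_pos: [0.4205, 0.2442, 0.3148]
tcp_rot: [2.232, 1.454, 0.473]
wrist_force: [0.6, -0.5, -2.2]
width: 0.228
grip_force: 45.0
```

```bash
python3 st.py
python3 - <<'E'
from h import *
c=grab('wrist','w4');p,R=now();q=proj(c,P0_+n_*.015);x,y=int(q[0])-60,int(q[1])-45;print(x,y,'sw',q,'tip',proj(c,p+R[:,2]*LT))
e=grab('side','e4');q=proj(e,P0_+n_*.015);X,Y=int(q[0])-60,int(q[1])-60;print(X,Y)
r=lambda i:cv2.resize(i,(400,400),interpolation=cv2.INTER_CUBIC)
cv2.imwrite('pics/w4.png',np.hstack([r(c['img'][y:y+120,x:x+120]),r(e['img'][Y:Y+120,X:X+120])]))
E
```

```text
tip px,py,n mm [ -1.0051   0.3635 133.6917]
th 1.6608852564468686 F tool [-0.3672 -0.5381  2.2308] M tool [ 0.4045 -0.0635 -0.0047] q [ 0.6335  0.1039  1.9673 -0.6279  0.8315  1.4252] 14.025 0.22834075134091086
199 114 sw [259.0583 159.858 ] tip [258.2835 180.7032]
155 187
```

View pics/w4.png

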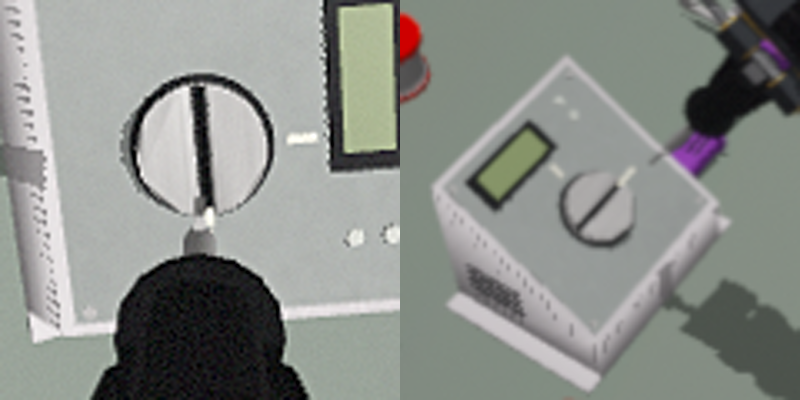

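The switch pointer now lines up with the level tick in both views, so the slot is at π/2. The driver is withdrawn, and next I return it.

Run:
```python
from h import *
p,R=now();B=(np.array([.476,-.1893,.345]),Rz(1.466))
print(rows(p,R,*B,g=255,n=10))
w=(Ro.from_matrix(R).inv()*Ro.from_matrix(B[1])).as_rotvec()
for i in range(11):
    Ri=R@Ro.from_rotvec(w*i/10).as_matrix();q=p+(B[0]-p)*i/10;print(q,q+Ri[:,2]*LT)
```

```text
[255, -37.5, 21.3, 7.6, 0.056, 0.004, -0.03]
[255, -38.2, 20.5, 6.3, 0.056, 0.004, -0.03]
[255, -38.8, 19.7, 5.0, 0.056, 0.004, -0.03]
[255, -39.4, 18.7, 3.8, 0.056, 0.004, -0.03]
[255, -40.0, 17.7, 2.6, 0.056, 0.004, -0.03]
[255, -40.5, 16.6, 1.5, 0.056, 0.004, -0.03]
[255, -41.0, 15.4, 0.4, 0.056, 0.004, -0.03]
[255, -41.4, 14.2, -0.5, 0.056, 0.004, -0.03]
[255, -41.8, 12.8, -1.5, 0.056, 0.004, -0.03]
[255, -42.2, 11.5, -2.3, 0.056, 0.004, -0.03]
10
[0.4208 0.244  0.3145] [0.4864 0.2217 0.2034]
[0.4263 0.2007 0.3175] [0.4864 0.1814 0.2028]
[0.4318 0.1574 0.3206] [0.486  0.1409 0.2026]
[0.4374 0.114  0.3236] [0.4854 0.1002 0.2026]
[0.4429 0.0707 0.3267] [0.4845 0.0594 0.2031]
[0.4484 0.0274 0.3297] [0.4835 0.0185 0.2039]
[ 0.4539 -0.016   0.3328] [ 0.4822 -0.0227  0.2052]
[ 0.4594 -0.0593  0.3358] [ 0.4808 -0.064   0.2068]
[ 0.465  -0.1026  0.3389] [ 0.4793 -0.1056  0.2088]
[ 0.4705 -0.146   0.3419] [ 0.4777 -0.1473  0.2113]
[ 0.476  -0.1893  0.345 ] [ 0.476  -0.1893  0.2141]
```

Request:
move_arm(
  motion=[
    [[255,-37.5,21.3,7.6,0.056,0.004,-0.03],[255,-38.2,20.5,6.3,0.056,0.004,-0.03],[255,-38.8,19.7,5.0,0.056,0.004,-0.03],[255,-39.4,18.7,3.8,0.056,0.004,-0.03],[255,-40.0,17.7,2.6,0.056,0.004,-0.03]],
  ],
)

```text
time: 14.75
eef_pos: [0.4484, 0.0258, 0.3298]
tcp_rot: [2.308, 1.778, 0.256]
wrist_force: [1.0, -0.7, -2.7]
width: 0.227
grip_force: 45.0
```

Request:
move_arm(
  motion=[
    [[255,-40.5,16.6,1.5,0.056,0.004,-0.03],[255,-41.0,15.4,0.4,0.056,0.004,-0.03],[255,-41.4,14.2,-0.5,0.056,0.004,-0.03],[255,-41.8,12.8,-1.5,0.056,0.004,-0.03],[255,-42.2,11.5,-2.3,0.056,0.004,-0.03],[255,0,0,0,0,0,0],[255,0,0,0,0,0,0]],
  ],
)

```text
time: 15.62
eef_pos: [0.4756, -0.1892, 0.3441]
tcp_rot: [-2.336, -2.096, -0.006]
wrist_force: [0.4, 0.1, -2.4]
width: 0.231
grip_force: 45.0
```

Run:
```python
from h import *
p,R=now();print(p,R);print('fix',rows(p,R,[.476,-.1893,.285],Rz(1.466),g=255,n=2))
s=grab('scene','s5');e=grab('side','e5');t=p+R[:,2]*LT
o=[]
for c in(s,e):
    a=proj(c,t);x,y=int(a[0])-30,int(a[1])-40;print('origin',x,y,'tip',(a-[x,y])*6.667,'collar',(proj(c,p+R[:,2]*(LT-.095))-[x,y])*6.667)
    o.append(cv2.resize(c['img'][y:y+60,x:x+60],(400,400),interpolation=cv2.INTER_CUBIC))
cv2.imwrite('pics/s5.png',np.hstack(o))
```

```text
[ 0.4756 -0.1892  0.3441] [[ 0.1079  0.9942  0.0003]
 [ 0.9942 -0.1079  0.005 ]
 [ 0.005  -0.0003 -1.    ]]
[255, -0.2, 0.2, 29.5, -0.0, -0.002, -0.002]
[255, -0.1, 0.2, 29.5, -0.0, -0.002, -0.002]
fix 2
origin 157 139 tip [206.3474 269.2409] collar [178.5768  85.7529]
origin 240 98 tip [203.3692 270.8831] collar [205.2819 106.2368]
```

View pics/s5.png

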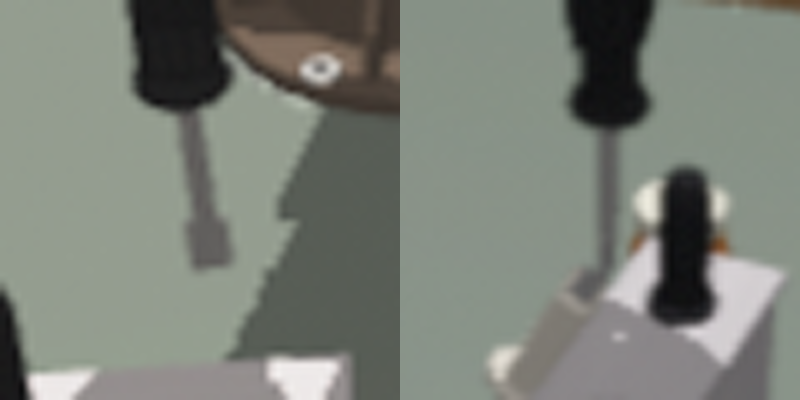

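The blade hangs straight below the hand: its tip is at (211,266) in the scene crop against an expected (206,269). In the side crop it is at (605,275) against (603,271). The leaning white tool at (560,330) is clear of the hole, so I lower the driver.

Request:
move_arm(
  motion=[
    [[255,-0.2,0.3,29.5,0,-0.003,-0.002],[255,-0.1,0.2,29.5,0,-0.002,-0.002],[255,0,0,10,0,0,0],[255,0,0,15,0,0,0],[255,0,0,15,0,0,0],[255,0,0,0,0,0,0]],
  ],
)

```text
time: 16.48
eef_pos: [0.4762, -0.1891, 0.2453]
tcp_rot: [-2.333, -2.104, 0.0]
wrist_force: [-0.2, -0.8, -2.4]
width: 0.233
grip_force: 45.0
```

Run:
```python
from h import *
p,R=now();print(p);print(rows(p,R,[.476,-.1893,.1625],Rz(1.466),g=255,n=4))
```

```text
[ 0.4762 -0.1891  0.2453]
[255, -0.1, -0.0, 20.7, -0.0, 0.0, 0.001]
[255, -0.1, -0.0, 20.7, -0.0, 0.0, 0.001]
[255, -0.1, -0.0, 20.7, -0.0, 0.0, 0.001]
[255, -0.1, -0.0, 20.7, -0.0, 0.0, 0.001]
4
```

Blade is in the hole with no force (tip at z ≈ 0.114, below the plate top).

Request:
move_arm(
  motion=[
    [[255,0,0,20,0,0,0],[255,0,0,25,0,0,0],[255,0,0,25,0,0,0],[255,0,0,11,0,0,0],[255,0,0,0,0,0,0],[255,0,0,0,0,0,0]],
  ],
)

```text
time: 17.23
eef_pos: [0.477, -0.1895, 0.166]
tcp_rot: [2.331, 2.103, 0.001]
wrist_force: [0.6, -0.9, -2.0]
width: 0.226
grip_force: 45.0
```

```bash
python3 st.py
```

```text
tip px,py,n mm [  14.2012 -392.5797  -74.7885]
th 1.3798283525377038 F tool [-0.8149  0.7185  1.9767] M tool [-0.071  -0.012   0.0087] q [-0.5069  0.3933  1.8883 -0.0002  0.8571 -0.404 ] 17.225 0.22561209344915845
```

Request:
move_arm(
  motion=[
    [[255,0,-0.5,3,0,0,0],[255,0,0,2,0,0,0],[255,0,0,0,0,0,0],[255,0,0,0,0,0,0]],
  ],
)

```text
time: 17.73
eef_pos: [0.4761, -0.1893, 0.1608]
tcp_rot: [2.331, 2.103, 0.001]
wrist_force: [-1.7, 1.6, 5.9]
width: 0.228
grip_force: 45.0
```

```bash
python3 st.py
```

```text
tip px,py,n mm [  10.6287 -392.6159  -78.7147]
th 1.3798701482635527 F tool [ 1.4507 -1.7995 -5.9284] M tool [0.3476 0.0948 0.0453] q [-0.5073  0.3996  1.8956 -0.0003  0.8442 -0.4044] 17.725 0.22769910744136979
```

Request:
move_arm(
  motion=[
    [[150,0,0,0,0,0,0],[100,0,0,0,0,0,0],[60,0,0,0,0,0,0],[0,0,0,0,0,0,0],[0,0,0,0,0,0,0],[0,0,0,0,0,0,0],[0,0,0,0,0,0,0]],
  ],
)

```text
time: 18.6
eef_pos: [0.476, -0.1892, 0.1601]
tcp_rot: [2.332, 2.104, 0.0]
wrist_force: [0.2, 0.2, -0.1]
width: 0.911
grip_force: 0.0
```

Request:
move_arm(
  motion=[
    [[0,0,0,-10,0,0,0],[0,0,0,-40,0,0,0],[0,0,0,-45,0,0,0],[0,0,0,-45,0,0,0],[0,0,0,-45,0,0,0],[0,-54,0,0,0,0,0],[0,0,0,0,0,0,0],[0,0,0,0,0,0,0]],
  ],
)

```text
time: 19.6
eef_pos: [0.47, -0.2426, 0.3453]
tcp_rot: [2.333, 2.103, 0.001]
wrist_force: [0.3, 0.5, -0.3]
width: 1.001
grip_force: 0.0
```

Run:
```python
from h import *
s=grab('scene','s6');e=grab('side','e6');w=grab('wrist','w6')
r=lambda i:cv2.resize(i,(400,300),interpolation=cv2.INTER_CUBIC)
q=proj(w,[.4755,-.19,.17]).astype(int);x,y=max(q[0]-60,0),max(q[1]-45,0)
cv2.imwrite('pics/f.png',np.vstack([np.hstack([r(s['img'][150:240,120:240]),r(e['img'][100:190,220:340])]),np.hstack([r(w['img'][y:y+90,x:x+120]),r(e['img'][195:285,155:275])])]))
print(s['state']['width'],s['state']['wrist_force'],s['state']['eef_pos'])
```

```text
1.0006805561256058 [ 0.3078  0.5471 -0.2686] [ 0.47   -0.2426  0.3453]
```

View pics/f.png

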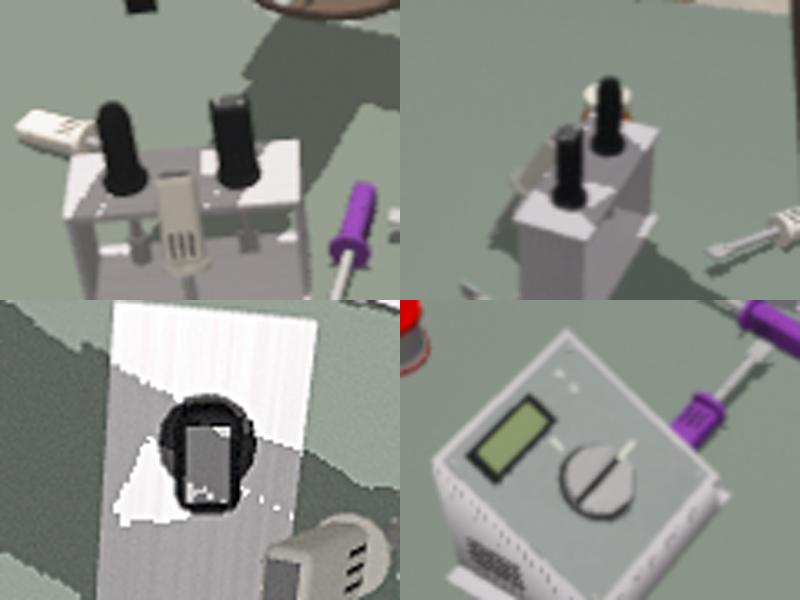

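The driver stands upright in its hole, at (235,140) in the scene part and (207,455) in the wrist part. The switch pointer at (610,470) is on the level tick, and the gripper is clear.

```bash
python3 -c "
from rig import sign_off;print(sign_off())"
```

```text
the job is handed in; nothing more can be done
None
```

The job is handed in: the switch is turned to its stop, the screwdriver hangs upright in its original hole and is released, and I saw no sign of the gripper touching the controller; the jar, multimeter and nut driver were left alone, and some of the purple and white look-alikes toppled early on, before the arm reached the rack.

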